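Swap folding hooks for the kitchen turner

TASK

Unfold the empty folding hook on the wooden stand fully, move the slotted turner over from the other hook so that it hangs from this one by its wire loop, and then fold the emptied hook flat against the stand again. Let go of everything at the end, and leave the jar, the lemon and the tin where they stand.

Things in the scene. Friction and masses are not known exactly. Their poses are not given: they have to be found in the camera images.
- stand: fixed wooden stand: upright panel 260 mm wide, 18 mm thick, 408 mm tall on a foot board 18 mm high reaching 60 mm before its front face. Origin on the worktop under the middle of the front face; x into the panel, y left. Two alike folding hooks on its front, about 136 mm apart, either side may be loaded. The panel rises above them: reach them with the gripper leaning back some 35 degrees
- loaded_hook: fixed hook on which the turner hangs at the start. Origin on the panel's front face at hinge height; x points into the panel (away from the robot), y left, z up. Hinge axis along y at x = -32 mm. Steel back plate 32 mm wide, 5 mm thick, 45 mm below to 85 mm above the origin
- spare_hook: fixed hook, empty and folded at the start. Origin on the panel's front face at hinge height; x points into the panel (away from the robot), y left, z up. Hinge axis along y at x = -32 mm. Steel back plate 32 mm wide, 5 mm thick, 45 mm below to 85 mm above the origin
- loaded_peg (a joint): peg of loaded_hook, starts at 1.4. 0 = folded: upright, parallel to the panel, centre line 32 mm before it; 1.4 rad = unfolded to its stop: pointing out from the panel, 10 degrees above level. The end swings outwards and down from the top. Stiff hinge (0.04 N m) stays where left; a pinched ball may slip some mm
- spare_peg (a joint): peg of spare_hook, starts at 0 to 0.2. 0 = folded: upright, parallel to the panel, centre line 32 mm before it; 1.4 rad = unfolded to its stop: pointing out from the panel, 10 degrees above level. The end swings outwards and down from the top. Stiff hinge (0.04 N m) stays where left; a pinched ball may slip some mm
- loaded_tip (a point): loaded_hook: centre of the 18 mm steel ball at the end of the peg, 40 mm from the hinge axis; can be pinched from its two sides (along the hinge axis). The peg is a steel bar 10 mm wide and 8 mm thick; its ball stands 5 mm proud of the bar above and below and 4 mm at the sides, and keeps a loop from sliding off
- spare_tip (a point): spare_hook: centre of the 18 mm steel ball at the end of the peg, 40 mm from the hinge axis; can be pinched from its two sides (along the hinge axis). The peg is a steel bar 10 mm wide and 8 mm thick; its ball stands 5 mm proud of the bar above and below and 4 mm at the sides, and keeps a loop from sliding off
- turner_mid (a point): slotted turner, 200 mm long, about 0.16 kg, hanging upright, flat to the panel: point half-way along it, in its dark wooden handle (24 mm wide along y, 14 mm thick, 36 mm below to 58 mm above this point). z up to the loop, x through its thickness. Gripped 15 mm below here by a gripper leaning 35 degrees back from the panel, the gripper stays clear of the peg
- turner_eye (a point): centre of the opening in the turner's steel wire loop (wire 6 mm thick, opening 36 mm high, 30 mm wide), 77 mm above turner_mid; same axes. The wire's inside top is 19 mm above this point, its inside bottom 17 mm below. When the turner hangs on the unfolded peg, this point is about 15 mm below the peg's centre line
- jar_mid (a point): bystander: lidded glass jam jar, 72 mm across, 102 mm tall; its centre
- lemon_mid (a point): bystander: lemon, 72 x 55 x 56 mm; its centre
- tin_mid (a point): bystander: low tin, 75 mm across, 58 mm tall; its centre
- turner: the turner; origin at the middle of the blade's lower edge, 100 mm below turner_mid; blade 62 mm wide, 52 mm high, 3 mm thick

How it is judged (in metres and radians):
On the way, in this order (a step that is already met when the one before it is completed fails the run):
1. the spare hook's peg is unfolded (joint above 1.2) (value of joint spare_peg above 1.2 rad), for 0.2 s.
2. the turner hangs by its loop from the unfolded spare peg, let go (x of turner_eye in the frame of spare_hook between -0.084 and -0.028 m and y of turner_eye in the frame of spare_hook between -0.02 and 0.02 m and z of turner_eye in the frame of spare_hook between -0.032 and 0.003 m and contact force between turner and spare_hook above 0.3 N and contact force between the fingers and turner below 0.1 N and value of joint spare_peg above 1.2 rad and angle between turner_mid's own z axis and vertical below 0.25 rad), for 0.3 s.
3. the emptied peg is folded flat (joint below 0.15) (value of joint loaded_peg below 0.15 rad), for 0.2 s.
At the end, for the whole second after the job is handed in: The turner hangs by its loop on the unfolded spare peg (joint above 1.2), let go, upright within 0.25 rad, under 0.06 m/s, its eye 28 to 84 mm before the panel, within 20 mm of the hook's middle, 32 mm below to 3 mm above the hinge; the loaded peg is folded (below 0.15) (all of step 2 and value of joint loaded_peg below 0.15 rad and linear speed of turner below 0.06 m/s); the robot touches nothing.
It fails at once if the jar is moved more than 30 mm (distance of jar_mid from where it was at the start of the episode above 0.03 m).
It fails at once if the lemon is moved more than 30 mm (distance of lemon_mid from where it was at the start of the episode above 0.03 m).
It fails at once if the tin is moved more than 30 mm (distance of tin_mid from where it was at the start of the episode above 0.03 m).
It also fails if it takes over 64 s, if anything falls off the work surface, if the arm or the gripper's body presses on something with over 40 N, if the wrist force passes 120 N, or if a joint passes its speed limit or range.

ROBOT

A 6-joint arm with a two-finger parallel gripper is mounted at the origin on a cart in front of the work surface, level with it; the furniture and walls round the work are solid. World frame = base frame: x ahead of the robot, y to its left, z up, the work surface at z = 0. Lengths are in mm, angles in rad, forces in N, time in s.
With the tool pointing down it reaches from about 275 to 1000 mm from the base axis. Payload 8.4 kg.
Tool frame: the origin (TCP) lies on the mounting face of the last link; the fingertips stand 173 mm ahead of it and the grasp point (between the pads) lies 155 mm ahead of it; z points along the fingers, y is the line along which they close (so a half turn about z gives the same grasp; the last joint's range is limited). The gripper opens to 85 mm and grips with 20 to 120 N. Pads are 22 mm wide; open, the fingers measure 114 mm over their backs; the gripper's body (76 mm by 85 mm) begins 54 mm behind the grasp point. The pads swing forward as they close: fully open they stand 13 mm farther back than shut.
Start: joints at [-1.191, 0.353, 1.633, -0, 1.155, -0.002], TCP at [232.869, -580.001, 404.681] pointing down, gripper open.
Joint ranges: [-2.63, 2.63], [-0.92, 2.1], [0.06, 2.66], [-1.3, 4.44], [0, 2.69], [-3.02, 3.02]. Speed limits (rad/s): [2.22, 2.22, 2.79, 3.14, 3.14, 3.14].

INTERFACE

Orientations are given as [roll, pitch, yaw] about the fixed x, y, z axes, in that order (R = Rz(yaw) Ry(pitch) Rx(roll)).
In Python, from rig import r gives the robot as it stands.
- The arm moves only by the tool apply_moves, never from a script. Its argument "deltas" is a list of rows, each an object with "claw": the gripper command: -1 is fully open, 1 is shut, values between are in proportion; "delta_pos": the shift along the tool's x, y, z in cm, a list of three; "yaw": the turn about the tool's z in rad. In form: [{"claw": claw, "delta_pos": [tx, ty, tz], "yaw": yaw}, ...]. A call has 1 to 8 rows; each row shifts and turns the commanded pose from where the row before left it, along the tool's axes as they then stand; what a row does not reach is not made up. A row lasts 1/8 s, in which the tool goes at most 62.5 mm and 10.7 degrees, less where a joint would pass 70% of its speed; a pose out of reach is approached as far as the arm can. A call with a gripper value outside its range is refused whole. The fingers move at their own pace and stop on an object; "grip_force" is the grip in N (left out, the last holds). Time passes only in rows, so rows that do not move let the fingers close. It gives the time, the measured TCP pose, the force, the opening and the grip force at its end, in the units of the state.
- r.sense(): the state, without advancing time (a new reading comes with each control period).
- r.grab_frame(name): name is "scene" or "top"; returns a dict with "img" (384x512x3 uint8, blue, green, red), "z_map" (384x512 float32, mm along the optical axis (not along the pixel's ray), 0 where there is no reading), "fx", "fy", "cx", "cy" (pixels), "dist" ([k1, k2, p1, p2, k3] as OpenCV has them; the pictures are not rectified), "eye" and "rotation" of the camera in the world. Camera axes: x right, y up, looking along -z (the intrinsics and any distortion apply to the point x, -y, -z); pixel columns grow to the right and rows downward; lengths in mm; the calibration is good to about 2 mm. A picture is of the moment at which its call begins.
- r.sign_off(): hands the job in; it is judged then, once.
The state is a dict: "clock": time; "qpos": joint angles; "qvel": joint speeds; "joint_efforts": joint torques, N m; "eef_pos": TCP position; "tcp_rot": TCP orientation; "contact_force": force on the tool from outside, world axes, zero at the start; "wrist_torque": the same for the moment, N m; "opening": opening from 0.0 (shut) to 1.0 (fully open); "grasp_force": force on a finger pad.
Only numpy, scipy, OpenCV 4.12 (cv2) and the standard library are available. Lean on these libraries where they do the work, as an engineer would, in place of code of your own. Each camera call takes 0.05 s, during which the arm holds its last target. There are 200 camera calls.

## Working session

There is one attempt and no reset: what is moved stays moved. The work goes in short steps, Python scripts to look and compute and a tool call to move; the robot and the scene stay as the last step left them, time stands still between calls to the robot, and variables do not carry over. Pictures are saved under pics/ and viewed, at most 10 in all, crops included, and the job is handed in when it is done.

Besides the shell and the picture viewer there is one more tool, called in YAML: its name, and indented under it one key for each argument. apply_moves: Moves the arm, as the interface text tells. Its arguments: {"type":"object","properties":{"deltas":{"type":"array"},"grip_force":{"type":"number"}},"required":["deltas"]}

```bash
ls; mkdir -p pics; cat > h.py <<'E'
import numpy as np, cv2
from rig import r
from scipy.spatial.transform import Rotation as R
def pts(f):
    h,w=f["z_map"].shape
    u,v=np.meshgrid(np.arange(w),np.arange(h))
    K=np.array([[f["fx"],0,f["cx"]],[0,f["fy"],f["cy"]],[0,0,1.]])
    n=cv2.undistortPoints(np.stack([u,v],-1).reshape(-1,1,2).astype(float),K,np.array(f["dist"],float)).reshape(h,w,2)
    z=f["z_map"]
    P=np.stack([n[...,0]*z,-n[...,1]*z,-z],-1)
    Rm=np.array(f["rotation"]); 
    if Rm.shape!=(3,3): print("rot",Rm)
    return P@Rm.T+np.array(f["eye"])
E
python3 - <<'E'
from h import *
for n in("scene","top"):
    f=r.grab_frame(n); print(n,f["eye"],f["rotation"],f["fx"],f["dist"]); 
    np.savez(f"pics/{n}.npz",img=f["img"],P=pts(f),z=f["z_map"])
    cv2.imwrite(f"pics/{n}0.png",cv2.resize(f["img"],(800,600)))
print(r.sense())
E
```

```text
pics
scene [ 15.14808353 617.47785395 675.60633406] [ 1.00992664 -0.01931203 -2.29722697] 442.83051273693167 [0.03845638 0.         0.         0.         0.        ]
rot [ 1.00992664 -0.01931203 -2.29722697]Traceback (most recent call last):
  File "<stdin>", line 4, in <module>
  File "h.py", line 13, in pts
    return P@Rm.T+np.array(f["eye"])
           ~~~~~~^~~~~~~~~~~~~~~~~~~
ValueError: operands could not be broadcast together with shapes (384,512) (3,)
```

```bash
sed -i 's/    if Rm.shape.*/    Rm=R.from_euler("xyz",Rm).as_matrix()/' h.py
python3 - <<'E'
from h import *
for n in("scene","top"):
    f=r.grab_frame(n); print(n,f["eye"],f["rotation"],f["fx"],f["dist"]); 
    P=pts(f)
    np.savez(f"pics/{n}.npz",img=f["img"],P=P,z=f["z_map"])
    cv2.imwrite(f"pics/{n}0.png",cv2.resize(f["img"],(800,600)))
    print((f["z_map"]==0).mean(), [P[y,x].round(0) for y,x in((200,256),(350,256))])
print(r.sense())
E
```

```text
scene [ 15.14808353 617.47785395 675.60633406] [ 1.00992664 -0.01931203 -2.29722697] 442.83051273693167 [0.03845638 0.         0.         0.         0.        ]
0.003962198893229167 [array([667.,  46., 105.]), array([412., 265.,  -0.])]
top [ 537.17848146   66.2545784  1026.01277281] [ 0.07439684  0.00193563 -1.55738335] 367.6507222759841 [-0.10522409  0.          0.          0.          0.        ]
0.0037740071614583335 [array([591.,  82.,  21.]), array([ 108.,   78., -195.])]
{'clock': 0.15, 'qpos': array([-1.19139543e+00,  3.53471161e-01,  1.63395186e+00, -2.92171540e-05,
        1.15520685e+00, -2.40227903e-03]), 'qvel': array([ 0.0003086 , -0.00336258, -0.0035779 ,  0.00023192,  0.00026972,
        0.00033196]), 'joint_efforts': array([-6.07483671e-04, -6.05636859e+01, -3.42337167e+01, -4.18387731e-05,
        6.13379249e-03,  3.12298096e-05]), 'eef_pos': array([ 232.7997667 , -579.83257366,  404.15012844]), 'tcp_rot': array([-3.14055538e+00,  2.42261565e-05,  3.81814993e-01]), 'contact_force': array([ 0.12189068,  0.19927601, -0.1838958 ]), 'wrist_torque': array([-0.012366  ,  0.03200403, -0.02997128]), 'grasp_force': 0.0, 'opening': 0.997050726943736}
```

View pics/scene0.png

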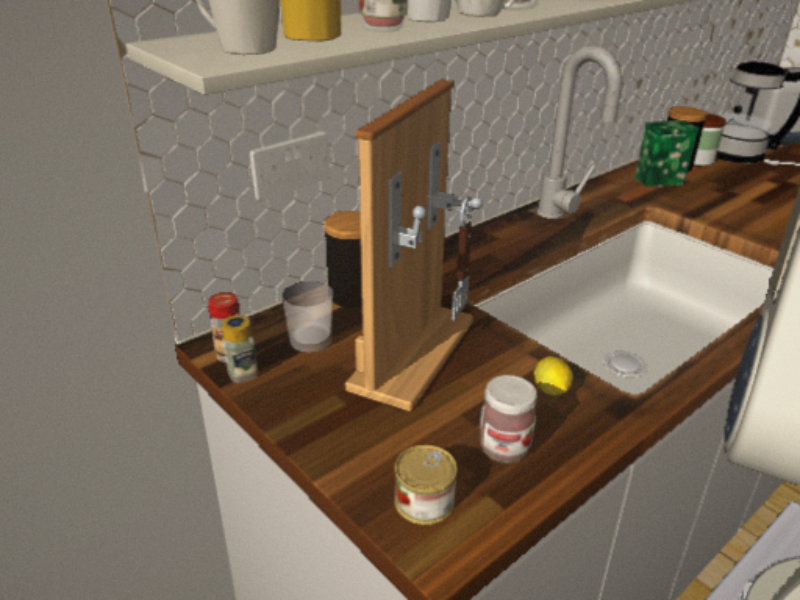

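View pics/top0.png

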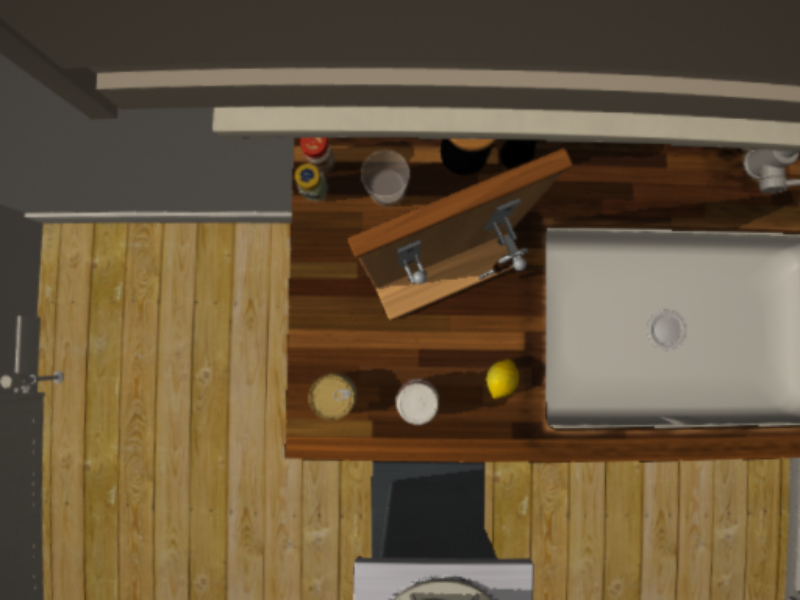

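```bash
python3 - <<'E'
from h import *
d=np.load("pics/scene.npz");P=d["P"];img=d["img"]
k=512/800
m=np.zeros(P.shape[:2],np.uint8)
cv2.fillPoly(m,[(np.array([[376,150],[388,145],[388,340],[376,350]])*k).astype(int)],1)
cv2.fillPoly(m,[(np.array([[405,140],[425,130],[425,180],[405,190]])*k).astype(int)],1)
cv2.fillPoly(m,[(np.array([[395,275],[435,240],[435,300],[395,330]])*k).astype(int)],1)
Q=P[m>0]; 
for _ in range(3):
    c=Q.mean(0);n=np.linalg.svd(Q-c)[2][2];e=(Q-c)@n;Q=Q[abs(e)<3*e.std()]
if n[0]<0:n=-n
print(c,n,e.std(),len(Q)); yaw=np.arctan2(n[1],n[0]);print("yaw",yaw,np.degrees(yaw))
a=np.array([np.cos(yaw),np.sin(yaw),0]);b=np.array([-a[1],a[0],0])
# panel-frame coords
X=P@a-c@a;Y=P@b;Z=P[...,2]
def show(x0,x1,y0,y1,name,P=P):
    pass
hsv=cv2.cvtColor(img,cv2.COLOR_BGR2HSV)
# panel wood extents in plane
w=(abs(X)<5)&(Z>100)&(Z<410)&(abs(Y-Y[m>0].mean())<300)
print("panel Y",np.percentile(Y[w],[1,50,99]),"Z",Z[w].max())
# front objects
o=(X<-12)&(X>-110)&(Z>60)&(Z<390)&(Y>Y[w].min())&(Y<Y[w].max())
vis=img.copy();vis[o]=(0,0,255)
cv2.imwrite("pics/o.png",cv2.resize(vis[60:270,190:340],None,fx=4,fy=4)[:600])
vs,us=np.nonzero(o)
n_,lab=cv2.connectedComponents(o.astype(np.uint8))
for i in range(1,n_):
    q=lab==i
    if q.sum()>15: print(i,q.sum(),[ (np.percentile(A[q],[0,5,50,95,100])).round(1) for A in(X,Y,Z)])
d2=np.load("pics/top.npz");P2=d2["P"];X=P2@a-c@a;Y=P2@b;Z=P2[...,2]
o=(X<-12)&(X>-110)&(Z>60)&(Z<390)&(Y>Y[o].min() if 0 else True)
n_,lab=cv2.connectedComponents(o.astype(np.uint8))
for i in range(1,n_):
    q=lab==i
    if q.sum()>8: print("top",i,q.sum(),[ (np.percentile(A[q],[0,5,50,95,100])).round(1) for A in(X,Y,Z)], P2[q].mean(0).round())
# panel top edge in top view
q=(abs(Z-408)<8)&(X>-10)&(X<30); print("toppanel",[np.percentile(A[q],[1,50,99]).round(1) for A in (X,Y,Z)])
for nm,A in(("jar",(416,402)),("lemon",(502,380)),("tin",(332,397))): print(nm,P2[int(A[1]*k),int(A[0]*k)].round())
E
```

```text
[668.30710899  44.20372466 210.78080779] [ 9.14847126e-01  4.03800148e-01 -4.19506135e-04] 0.648640298422629 2616
yaw 0.41566695643767404 23.81596228692697
panel Y [-392.45162475 -238.62385387 -138.76101697] Z 409.6812463748409
1 713 [array([-79.6, -69.8, -57.8, -21.3, -12.2]), array([-365.8, -351.9, -326.7, -313.3, -299.2]), array([ 60.2,  73.7, 193.7, 258.1, 264.5])]
2 241 [array([-47.6, -44.4, -34.6, -14.8, -12.1]), array([-212.7, -209.4, -195.3, -189.5, -187.1]), array([238.5, 242.1, 256.7, 295.3, 297.4])]
top 1 327 [array([-109.9, -106.2,  -77.4,  -52.4,  -41.9]), array([-920.3, -906.4, -883.7, -871.7, -861. ]), array([ 60.1,  61.2,  74.9, 102.6, 121. ])] [ 862. -588.   78.]
top 2 365 [array([-78.9, -73.2, -55.6, -18.1, -12.5]), array([-356.5, -346.1, -332.7, -317.1, -304.8]), array([ 62.7, 112.5, 254.8, 264.2, 266.5])] [665. -70. 230.]
top 3 115 [array([-46.5, -44.2, -33.7, -13.9, -12.1]), array([-214.8, -211.5, -200.9, -192. , -189.6]), array([243.5, 250.3, 291.6, 297.7, 300. ])] [628.  57. 278.]
toppanel [array([-2.2,  9.2, 21.6]), array([-399.6, -267.6, -141.3]), array([403.6, 408.8, 411.5])]
jar [ 537.   66. 1026.]
lemon [478. -92.  56.]
tin [445. 195.  54.]
```

View pics/o.png

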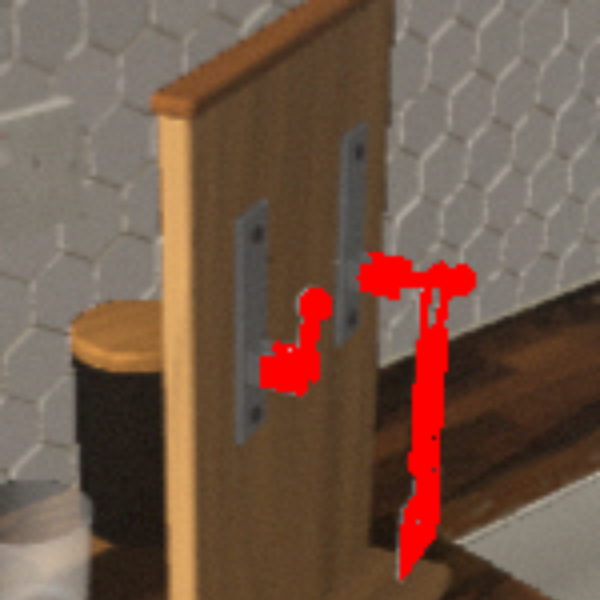

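```bash
cat >> h.py <<'E'
YAW=0.4157;a=np.array([np.cos(YAW),np.sin(YAW),0]);b=np.array([-a[1],a[0],0])
X0=np.array([668.307,44.204,210.78])@a
def pf(P): return np.stack([P@a-X0,P@b,P[...,2]],-1)
def tool():
    s=r.sense(); t=R.from_euler("xyz",s["tcp_rot"]).as_matrix()
    g=np.array(s["eef_pos"])+155*t[:,2]
    print("t",round(s["clock"],2),"grasp panel XYZ",pf(g).round(1),"TCP",np.round(s["eef_pos"],1),"toolx yaw",np.arctan2(t[1,0],t[0,0]).round(4),"tilt",np.degrees(np.arccos(-t[2,2])).round(2),"F",np.round(s["contact_force"],1),"op",round(s["opening"],3),"gf",s["grasp_force"])
E
python3 - <<'E'
from h import *
from scipy.optimize import least_squares
for n in("scene","top"):
    d=np.load(f"pics/{n}.npz");Q=pf(d["P"])
    for nm,g in(("spare",(-38,-201.5,289.5)),("loaded",(-71,-337,257))):
        c=np.array(g,float)
        for _ in range(4):
            q=Q[(np.linalg.norm(Q-c,axis=-1)<12)]
            if nm=="spare": q=q[q[:,2]>c[2]-4]
            else: q=q[q[:,0]<c[0]+3]
            s=least_squares(lambda c:np.linalg.norm(q-c,axis=1)-9,c,loss="soft_l1");c=s.x
        print(n,nm,len(q),c.round(1),np.abs(s.fun).mean().round(2))
    # turner slices
    t=(Q[...,0]<-30)&(Q[...,0]>-90)&(abs(Q[...,1]+338)<45)
    for z in range(70,270,15):
        q=Q[t&(abs(Q[...,2]-z)<7.5)]
        if len(q)>3: print(z,len(q),q[:,0].min().round(),np.median(q[:,0]).round(),q[:,0].max().round(),"Y",q[:,1].min().round(),q[:,1].max().round())
tool()
E
```

```text
scene spare 53 [ -38.3 -201.1  287.5] 0.87
scene loaded 41 [ -71.  -334.6  255.5] 0.78
70 46 -59.0 -58.0 -56.0 Y -366.0 -302.0
85 49 -59.0 -57.0 -55.0 Y -363.0 -303.0
100 40 -59.0 -58.0 -55.0 Y -362.0 -299.0
115 34 -61.0 -58.0 -55.0 Y -365.0 -303.0
130 30 -64.0 -59.0 -50.0 Y -342.0 -320.0
145 37 -64.0 -61.0 -51.0 Y -339.0 -320.0
160 42 -64.0 -60.0 -51.0 Y -342.0 -320.0
175 45 -64.0 -59.0 -50.0 Y -343.0 -321.0
190 40 -64.0 -60.0 -50.0 Y -343.0 -321.0
205 46 -65.0 -61.0 -51.0 Y -342.0 -321.0
220 50 -65.0 -58.0 -51.0 Y -352.0 -316.0
235 28 -60.0 -57.0 -32.0 Y -354.0 -313.0
250 111 -80.0 -50.0 -30.0 Y -345.0 -314.0
265 40 -79.0 -69.0 -32.0 Y -342.0 -318.0
top spare 64 [ -37.9 -202.7  289.1] 0.69
top loaded 40 [ -71.  -336.4  256.3] 0.79
70 9 -58.0 -57.0 -56.0 Y -334.0 -305.0
100 4 -58.0 -57.0 -55.0 Y -318.0 -305.0
115 11 -57.0 -56.0 -55.0 Y -325.0 -306.0
130 6 -63.0 -57.0 -51.0 Y -328.0 -324.0
145 9 -63.0 -60.0 -50.0 Y -339.0 -324.0
160 11 -63.0 -60.0 -50.0 Y -344.0 -324.0
175 9 -63.0 -58.0 -50.0 Y -339.0 -324.0
190 8 -63.0 -61.0 -56.0 Y -342.0 -324.0
205 8 -63.0 -61.0 -49.0 Y -341.0 -325.0
220 22 -63.0 -60.0 -49.0 Y -340.0 -325.0
235 9 -58.0 -57.0 -53.0 Y -354.0 -315.0
250 87 -63.0 -43.0 -31.0 Y -356.0 -316.0
265 107 -79.0 -63.0 -31.0 Y -350.0 -323.0
t 0.15 grasp panel XYZ [-650.4 -624.3  249.2] TCP [ 232.8 -579.8  404.2] toolx yaw 0.3818 tilt 0.06 F [ 0.1  0.2 -0.2] op 0.997 gf 0.0
```

apply_moves:
  deltas:
    - {"claw": -1, "delta_pos": [4.1, -3.5, -0.5], "yaw": -0.034}
    - {"claw": -1, "delta_pos": [4.1, -3.5, -0.5], "yaw": 0}
    - {"claw": -1, "delta_pos": [4.1, -3.5, -0.5], "yaw": 0}
    - {"claw": -1, "delta_pos": [4.1, -3.5, -0.5], "yaw": 0}
    - {"claw": -1, "delta_pos": [4.1, -3.5, -0.5], "yaw": 0}
    - {"claw": -1, "delta_pos": [4.1, -3.5, -0.5], "yaw": 0}
    - {"claw": -1, "delta_pos": [4.1, -3.5, -0.5], "yaw": 0}
    - {"claw": -1, "delta_pos": [4.1, -3.5, -0.5], "yaw": 0}
  grip_force: 30

```text
clock: 1.15
eef_pos: [421.8, -190.5, 444.9]
tcp_rot: [3.141, -0.0, 0.416]
contact_force: [0.1, -0.0, -0.0]
opening: 1.0
grasp_force: 0.0
```

```bash
python3 -c "
from h import *
tool()"
```

```text
t 1.15 grasp panel XYZ [-320.2 -344.7  289.9] TCP [ 421.8 -190.5  444.9] toolx yaw 0.4156 tilt 0.02 F [ 0.1 -0.  -0. ] op 1.0 gf 0.0
```

apply_moves:
  deltas:
    - {"claw": -1, "delta_pos": [4.4, -2.86, 0], "yaw": 0}
    - {"claw": -1, "delta_pos": [4.4, -2.86, 0], "yaw": 0}
    - {"claw": -1, "delta_pos": [4.4, -2.86, 0], "yaw": 0}
    - {"claw": -1, "delta_pos": [4.4, -2.86, 0], "yaw": 0}
    - {"claw": -1, "delta_pos": [4.4, -2.86, 0.1], "yaw": 0}
    - {"claw": -1, "delta_pos": [2.0, 0, 0], "yaw": 0}
    - {"claw": -1, "delta_pos": [0, 0, 0], "yaw": 0}

```text
clock: 2.02
eef_pos: [583.9, 36.4, 443.1]
tcp_rot: [-3.141, 0.001, 0.417]
contact_force: [0.2, -0.6, -0.2]
opening: 0.999
grasp_force: 0.0
```

```bash
python3 - <<'E'
from h import *
tool()
f=r.grab_frame("scene");cv2.imwrite("pics/s1.png",cv2.resize(f["img"][60:300,170:430],None,fx=2.3,fy=2.3))
E
```

```text
t 2.02 grasp panel XYZ [ -80.5 -202.4  288.1] TCP [583.9  36.4 443.1] toolx yaw 0.4173 tilt 0.04 F [ 0.2 -0.6 -0.2] op 0.999 gf 0.0
```

View pics/s1.png

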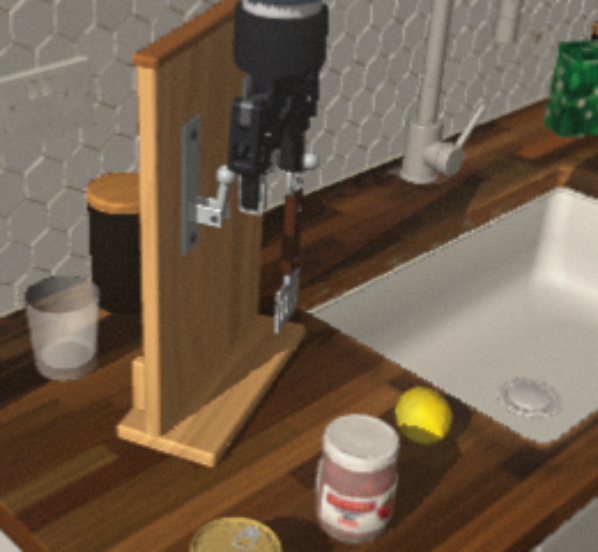

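The gripper stands before the spare hook (ball at 226,174; near finger at 250,190), all bystanders are clear. Now I move in and pinch the ball.

apply_moves:
  deltas:
    - {"claw": -1, "delta_pos": [1.2, 0, 0], "yaw": 0}
    - {"claw": -1, "delta_pos": [1.2, 0, 0], "yaw": 0}
    - {"claw": -1, "delta_pos": [1.0, 0, 0], "yaw": 0}
    - {"claw": 0.3, "delta_pos": [0, 0, 0], "yaw": 0}
    - {"claw": 1, "delta_pos": [0, 0, 0], "yaw": 0}
    - {"claw": 1, "delta_pos": [0, 0, 0], "yaw": 0}
    - {"claw": 1, "delta_pos": [0, 0, 0], "yaw": 0}
    - {"claw": 1, "delta_pos": [0, 0, 0], "yaw": 0}

```text
clock: 3.08
eef_pos: [614.0, 49.5, 443.9]
tcp_rot: [-3.141, 0.0, 0.416]
contact_force: [-2.4, 2.0, 2.6]
opening: 0.178
grasp_force: 29.2
```

```bash
python3 -c "
from h import *
tool()"
```

```text
t 3.08 grasp panel XYZ [ -47.6 -202.6  288.9] TCP [614.   49.5 443.9] toolx yaw 0.4158 tilt 0.04 F [-2.4  2.   2.6] op 0.178 gf 29.167108833789825
```

apply_moves:
  deltas:
    - {"claw": 1, "delta_pos": [-0.5, 0, 0.1], "yaw": 0}
    - {"claw": 1, "delta_pos": [-0.5, 0, 0.2], "yaw": 0}
    - {"claw": 1, "delta_pos": [-0.5, 0, 0.3], "yaw": 0}
    - {"claw": 1, "delta_pos": [-0.5, 0, 0.35], "yaw": 0}
    - {"claw": 1, "delta_pos": [-0.45, 0, 0.4], "yaw": 0}
    - {"claw": 1, "delta_pos": [-0.4, 0, 0.5], "yaw": 0}
    - {"claw": 1, "delta_pos": [-0.4, 0, 0.8], "yaw": 0}
    - {"claw": 1, "delta_pos": [-0.2, 0, 0.8], "yaw": 0}

```text
clock: 4.08
eef_pos: [582.5, 35.3, 408.5]
tcp_rot: [-3.142, 0.0, 0.416]
contact_force: [1.0, 0.6, 0.0]
opening: 0.001
grasp_force: 0.0
```

```bash
cat >> h.py <<'E'
from scipy.optimize import least_squares
def ball(c):
    for n in("scene","top"):
        Q=pf(pts(r.grab_frame(n)));c0=np.array(c,float);q=Q[np.linalg.norm(Q-c0,axis=-1)<14]
        if len(q)<12: print(n,"few",len(q));continue
        s=least_squares(lambda k:np.linalg.norm(q-k,axis=1)-9,c0,loss="soft_l1"); print(n,"ball",len(q),s.x.round(1),np.abs(s.fun).mean().round(2))
E
python3 -c "
from h import *
tool();
f=r.grab_frame('scene');cv2.imwrite('pics/s2.png',cv2.resize(f['img'][80:230,200:360],None,fx=3.5,fy=3.5))"
```

```text
t 4.08 grasp panel XYZ [ -82.1 -203.   253.5] TCP [582.5  35.3 408.5] toolx yaw 0.4158 tilt 0.02 F [1.  0.6 0. ] op 0.001 gf 0.0
```

View pics/s2.png

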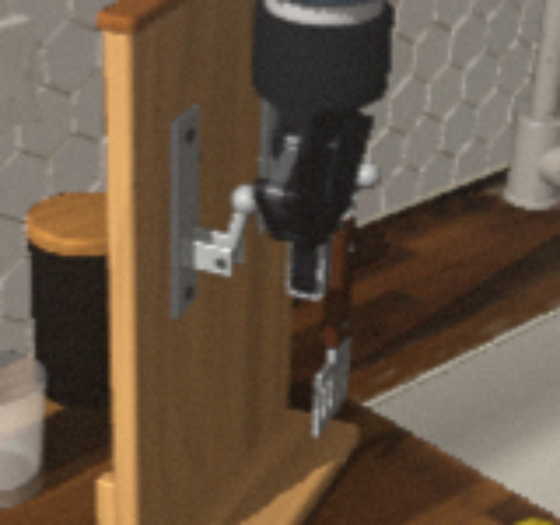

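The ball slipped out after a part turn (ball now at 245,198). I'll measure it.

```bash
python3 -c "
from h import *
ball((-48,-202,286))"
```

```text
scene ball 59 [ -42.4 -201.3  286.5] 1.1
top few 0
```

apply_moves:
  deltas:
    - {"claw": -1, "delta_pos": [-1.0, 0, -1.1], "yaw": 0}
    - {"claw": -1, "delta_pos": [0, 0.1, -1.1], "yaw": 0}
    - {"claw": -1, "delta_pos": [0, -0.1, -1.1], "yaw": 0}
    - {"claw": -1, "delta_pos": [0, 0, 0], "yaw": 0}
    - {"claw": -1, "delta_pos": [1.5, 0, 0], "yaw": 0}
    - {"claw": -1, "delta_pos": [1.5, 0, 0], "yaw": 0}
    - {"claw": -1, "delta_pos": [1.5, 0, 0], "yaw": 0}
    - {"claw": -1, "delta_pos": [0.2, 0, 0], "yaw": 0}
  grip_force: 60

```text
clock: 5.22
eef_pos: [617.8, 50.9, 441.6]
tcp_rot: [-3.141, 0.0, 0.416]
contact_force: [-0.7, -0.7, -0.7]
opening: 0.998
grasp_force: 0.0
```

apply_moves:
  deltas:
    - {"claw": 0.3, "delta_pos": [0, 0, 0], "yaw": 0}
    - {"claw": 1, "delta_pos": [0, 0, 0], "yaw": 0}
    - {"claw": 1, "delta_pos": [0, 0, 0], "yaw": 0}
    - {"claw": 1, "delta_pos": [0, 0, 0], "yaw": 0}
    - {"claw": 1, "delta_pos": [0, 0, 0], "yaw": 0}
    - {"claw": 1, "delta_pos": [-0.3, 0, 0.15], "yaw": 0}
    - {"claw": 1, "delta_pos": [-0.3, 0, 0.15], "yaw": 0}
    - {"claw": 1, "delta_pos": [-0.3, 0, 0.15], "yaw": 0}

```text
clock: 6.22
eef_pos: [609.3, 47.4, 439.9]
tcp_rot: [3.141, -0.006, 0.416]
contact_force: [1.5, 4.8, 7.2]
opening: 0.167
grasp_force: 58.7
```

```bash
python3 -c "
from h import *
tool()"
```

```text
t 6.22 grasp panel XYZ [ -51.8 -202.7  284.9] TCP [609.3  47.4 439.9] toolx yaw 0.4158 tilt 0.33 F [1.5 4.8 7.2] op 0.167 gf 58.66347849369049
```

apply_moves:
  deltas:
    - {"claw": 1, "delta_pos": [-0.35, 0, 0.2], "yaw": 0}
    - {"claw": 1, "delta_pos": [-0.3, 0, 0.25], "yaw": 0}
    - {"claw": 1, "delta_pos": [-0.3, 0, 0.3], "yaw": 0}
    - {"claw": 1, "delta_pos": [-0.3, 0, 0.3], "yaw": 0}
    - {"claw": 1, "delta_pos": [-0.25, 0, 0.35], "yaw": 0}

```text
clock: 6.85
eef_pos: [594.6, 40.5, 423.2]
tcp_rot: [3.142, 0.0, 0.416]
contact_force: [1.0, -0.7, -0.1]
opening: 0.001
grasp_force: 0.0
```

```bash
python3 -c "
from h import *
tool()"
```

```text
t 6.85 grasp panel XYZ [ -69.  -203.1  268.2] TCP [594.6  40.5 423.2] toolx yaw 0.4157 tilt 0.01 F [ 1.  -0.7 -0.1] op 0.001 gf 0.0
```

apply_moves:
  deltas:
    - {"claw": 1, "delta_pos": [-1.0, 0, -2], "yaw": 0}
    - {"claw": 1, "delta_pos": [0, 0, -2], "yaw": 0}
    - {"claw": 1, "delta_pos": [0, 0, -2], "yaw": 0}
    - {"claw": 1, "delta_pos": [0, 0, -0.2], "yaw": 0}

```text
clock: 7.35
eef_pos: [585.6, 36.4, 488.4]
tcp_rot: [3.14, -0.004, 0.416]
contact_force: [-0.6, 0.2, -0.8]
opening: -0.001
grasp_force: 0.0
```

```bash
python3 -c "
from h import *
tool();ball((-51,-202,284));
f=r.grab_frame('scene');cv2.imwrite('pics/s3.png',cv2.resize(f['img'][80:230,200:360],None,fx=3.5,fy=3.5))"
```

```text
t 7.35 grasp panel XYZ [ -78.3 -203.4  333.4] TCP [585.6  36.4 488.4] toolx yaw 0.4157 tilt 0.23 F [-0.6  0.2 -0.8] op -0.001 gf 0.0
scene ball 56 [ -44.1 -201.8  285.9] 0.92
top few 0
```

View pics/s3.png

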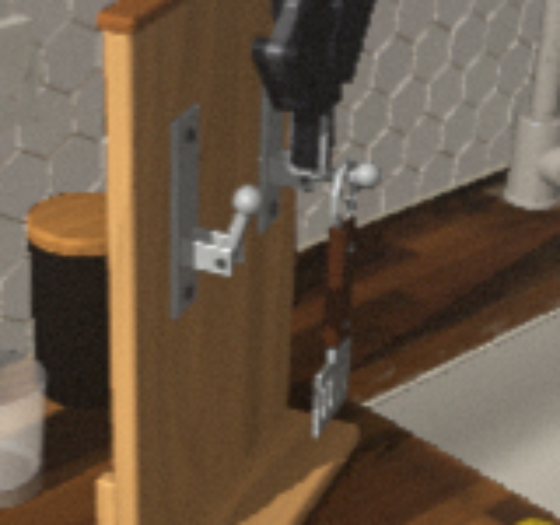

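```bash
python3 -c "
from h import *
print(r.sense()['qpos'])
for n in('scene','top'):
  Q=pf(pts(r.grab_frame(n)));q=Q[(abs(Q[...,1]+203)<25)&(abs(Q[...,0]+80)<22)&(Q[...,2]>270)&(Q[...,2]<400)]
  for z in range(295,375,8):
    s=q[abs(q[:,2]-z)<4]
    if len(s): print(n,z,len(s),s.min(0).round(),s.max(0).round())
"
```

```text
[ 5.97115724e-02  2.26310566e-01  1.62432675e+00 -3.89968179e-05
  1.29113583e+00  1.21473770e+00]
scene 311 9 [ -89. -198.  312.] [ -74. -193.  315.]
scene 319 35 [ -92. -205.  315.] [ -72. -186.  323.]
scene 327 47 [ -93. -209.  323.] [ -74. -186.  331.]
scene 335 51 [ -92. -207.  331.] [ -71. -185.  339.]
scene 343 48 [ -92. -207.  339.] [ -70. -186.  347.]
scene 351 33 [ -94. -212.  347.] [ -74. -186.  355.]
scene 359 30 [ -95. -228.  356.] [ -77. -187.  362.]
scene 367 38 [ -93. -228.  363.] [ -89. -179.  371.]
```

apply_moves:
  deltas:
    - {"claw": 1, "delta_pos": [-4, 0, 0], "yaw": 0}
    - {"claw": -1, "delta_pos": [0, 0, 0], "yaw": -0.18}
    - {"claw": -1, "delta_pos": [0, 0, 0], "yaw": -0.18}
    - {"claw": -1, "delta_pos": [0, 0, 0], "yaw": -0.18}
    - {"claw": -1, "delta_pos": [0, 0, 0], "yaw": -0.18}
    - {"claw": -1, "delta_pos": [0, 0, 0], "yaw": -0.18}
    - {"claw": -1, "delta_pos": [0, 0, 0], "yaw": -0.18}
    - {"claw": -1, "delta_pos": [0, 0, 0], "yaw": -0.18}

```text
clock: 8.6
eef_pos: [548.8, 20.4, 484.9]
tcp_rot: [-3.14, -0.0, 1.682]
contact_force: [-0.0, -0.6, -0.5]
opening: 0.996
grasp_force: 0.0
```

apply_moves:
  deltas:
    - {"claw": -1, "delta_pos": [0, 0, 0], "yaw": -0.18}
    - {"claw": -1, "delta_pos": [0, 0, 0], "yaw": -0.13}
    - {"claw": -1, "delta_pos": [0, 0, 0], "yaw": 0}

```text
clock: 8.98
eef_pos: [548.8, 20.4, 485.0]
tcp_rot: [-3.14, -0.0, 1.985]
contact_force: [0.6, -0.2, -0.2]
opening: 1.001
grasp_force: 0.0
```

```bash
python3 -c "
from h import *
tool();print(r.sense()['qpos'])
for n in('scene','top'):
  Q=pf(pts(r.grab_frame(n)));q=Q[(abs(Q[...,1]+203)<40)&(Q[...,0]<-30)&(Q[...,0]>-190)&(Q[...,2]>303)&(Q[...,2]<380)]
  for z in range(308,375,8):
    s=q[abs(q[:,2]-z)<4]
    if len(s): print(n,z,len(s),s.min(0).round(),s.max(0).round(), np.histogram(s[:,0],bins=range(-190,-29,10))[0])
"
```

```text
t 8.97 grasp panel XYZ [-119.1 -202.9  330. ] TCP [548.8  20.4 485. ] toolx yaw 1.9849 tilt 0.07 F [ 0.6 -0.2 -0.2] op 1.001 gf 0.0
[ 3.44666073e-02  1.65585400e-01  1.70098951e+00 -1.38913950e-05
  1.27627999e+00 -3.79654558e-01]
scene 324 11 [-170. -212.  325.] [ -74. -190.  328.] [0 1 3 0 0 0 0 0 0 0 0 7 0 0 0 0]
scene 332 57 [-176. -211.  328.] [ -67. -187.  336.] [ 0  9 16  0  0  0  0  0  0  0  0 27  5  0  0  0]
scene 340 79 [-177. -211.  336.] [ -64. -188.  344.] [ 0 23 18  0  0  0  0  0  0  0  0 26 12  0  0  0]
scene 348 69 [-177. -212.  344.] [ -64. -189.  352.] [ 0 19 14  0  0  0  0  0  0  0  0 26 10  0  0  0]
scene 356 79 [-177. -214.  352.] [ -65. -189.  360.] [ 0 24 17  0  0  0  0  0  0  0  0 31  7  0  0  0]
scene 364 67 [-182. -214.  360.] [ -61. -188.  368.] [ 2 16 14  0  0  0  0  0  0  0  0 28  7  0  0  0]
scene 372 128 [-190. -210.  368.] [ -49. -185.  376.] [13 31 22  1  0  0  0  0  0  0  1 21 17 19  3  0]
```

```bash
python3 -c "
from h import *
for n in('scene',):
  Q=pf(pts(r.grab_frame(n)));q=Q[(abs(Q[...,1]+203)<50)&(Q[...,0]<-20)&(Q[...,0]>-210)&(Q[...,2]>303)&(Q[...,2]<480)]
  for z in range(360,475,6):
    s=q[abs(q[:,2]-z)<3]
    if len(s): print(n,z,len(s),s.min(0).round(),s.max(0).round())
"
```

```text
scene 360 61 [-177. -214.  357.] [ -65. -189.  363.]
scene 366 46 [-182. -207.  363.] [ -57. -188.  369.]
scene 372 100 [-194. -211.  369.] [ -47. -187.  375.]
scene 378 170 [-195. -213.  375.] [ -47. -187.  381.]
scene 384 147 [-194. -215.  381.] [ -48. -183.  387.]
scene 390 222 [-193. -217.  387.] [ -48. -182.  393.]
scene 396 197 [-192. -222.  393.] [ -48. -182.  399.]
scene 402 170 [-192. -216.  399.] [ -49. -181.  405.]
scene 408 186 [-191. -209.  405.] [ -51. -181.  411.]
scene 414 244 [-190. -211.  411.] [ -51. -179.  417.]
scene 420 258 [-189. -210.  417.] [ -53. -180.  423.]
scene 426 291 [-189. -214.  423.] [ -53. -185.  429.]
scene 432 102 [-185. -211.  429.] [ -59. -188.  435.]
scene 438 49 [-158. -201.  435.] [ -85. -165.  441.]
scene 444 143 [-158. -207.  441.] [ -88. -163.  447.]
scene 450 141 [-158. -204.  447.] [ -88. -163.  453.]
scene 456 153 [-157. -211.  453.] [ -86. -161.  459.]
scene 462 156 [-158. -206.  459.] [ -86. -161.  465.]
scene 468 147 [-158. -205.  465.] [ -89. -164.  471.]
scene 474 150 [-158. -209.  471.] [ -88. -162.  477.]
```

apply_moves:
  deltas:
    - {"claw": -1, "delta_pos": [0, 0, 0], "yaw": 0.18}
    - {"claw": -1, "delta_pos": [0, 0, 0], "yaw": 0.18}
    - {"claw": -1, "delta_pos": [0, 0, 0], "yaw": 0.18}
    - {"claw": -1, "delta_pos": [0, 0, 0], "yaw": 0.18}
    - {"claw": -1, "delta_pos": [0, 0, 0], "yaw": 0.18}
    - {"claw": -1, "delta_pos": [0, 0, 0], "yaw": 0.18}
    - {"claw": -1, "delta_pos": [0, 0, 0], "yaw": 0.18}
    - {"claw": -1, "delta_pos": [0, 0, 0], "yaw": 0.18}

```text
clock: 10.12
eef_pos: [548.9, 20.4, 485.6]
tcp_rot: [-3.141, 0.0, 0.538]
contact_force: [-0.6, 0.5, -0.3]
opening: 1.002
grasp_force: 0.0
```

apply_moves:
  deltas:
    - {"claw": -1, "delta_pos": [0, 0, 0], "yaw": 0.13}
    - {"claw": -1, "delta_pos": [0, 0.1, 2.0], "yaw": 0}
    - {"claw": -1, "delta_pos": [0, 0, 2.2], "yaw": 0}
    - {"claw": -1, "delta_pos": [2, 0, 0], "yaw": 0}
    - {"claw": -1, "delta_pos": [2, 0, 0], "yaw": 0}
    - {"claw": -1, "delta_pos": [2, 0, 0], "yaw": 0}
    - {"claw": -1, "delta_pos": [1, 0, 0], "yaw": 0}
    - {"claw": -1, "delta_pos": [0, 0, 0], "yaw": 0}

```text
clock: 11.12
eef_pos: [613.5, 47.9, 443.4]
tcp_rot: [-3.141, 0.001, 0.415]
contact_force: [0.5, -0.5, 0.6]
opening: 1.003
grasp_force: 0.0
```

```bash
python3 -c "
from h import *
tool()"
```

```text
t 11.12 grasp panel XYZ [ -48.7 -203.9  288.4] TCP [613.5  47.9 443.4] toolx yaw 0.4154 tilt 0.03 F [ 0.5 -0.5  0.6] op 1.003 gf 0.0
```

Another 7 mm in, 1 mm down, then pinch.

apply_moves:
  deltas:
    - {"claw": -1, "delta_pos": [0.7, 0, 0.1], "yaw": 0}
    - {"claw": 0.3, "delta_pos": [0, 0, 0], "yaw": 0}
    - {"claw": 1, "delta_pos": [0, 0, 0], "yaw": 0}
    - {"claw": 1, "delta_pos": [0, 0, 0], "yaw": 0}
    - {"claw": 1, "delta_pos": [0, 0, 0], "yaw": 0}
    - {"claw": 1, "delta_pos": [0, 0, 0], "yaw": 0}
  grip_force: 60

```text
clock: 11.88
eef_pos: [619.3, 51.3, 443.1]
tcp_rot: [-3.139, 0.0, 0.416]
contact_force: [-4.1, 3.7, 4.4]
opening: 0.168
grasp_force: 58.4
```

```bash
python3 -c "
from h import *
tool()"
```

```text
t 11.88 grasp panel XYZ [ -42.  -202.8  288.1] TCP [619.3  51.3 443.1] toolx yaw 0.4157 tilt 0.13 F [-4.1  3.7  4.4] op 0.168 gf 58.366252183914185
```

apply_moves:
  deltas:
    - {"claw": 1, "delta_pos": [-0.35, 0, 0.15], "yaw": 0}
    - {"claw": 1, "delta_pos": [-0.35, 0, 0.15], "yaw": 0}
  grip_force: 100

```text
clock: 12.12
eef_pos: [614.2, 49.1, 441.4]
tcp_rot: [-3.14, -0.006, 0.416]
contact_force: [4.1, 10.9, 6.6]
opening: 0.15
grasp_force: 97.5
```

```bash
python3 -c "
from h import *
tool();ball((-50,-202,284));
f=r.grab_frame('scene');cv2.imwrite('pics/s4.png',cv2.resize(f['img'][95:195,230:330],None,fx=6,fy=6,interpolation=cv2.INTER_CUBIC))"
```

```text
t 12.12 grasp panel XYZ [ -46.6 -202.8  286.4] TCP [614.2  49.1 441.4] toolx yaw 0.4158 tilt 0.34 F [ 4.1 10.9  6.6] op 0.15 gf 97.50107645988464
scene ball 31 [ -55.  -201.1  283.7] 1.83
top few 0
```

View pics/s4.png

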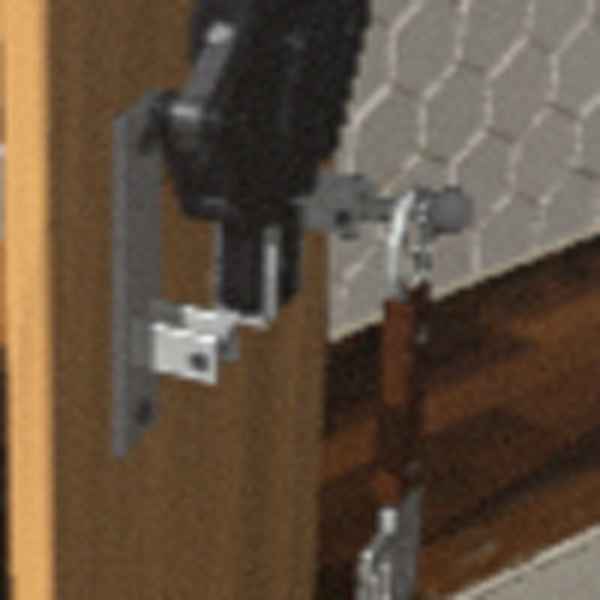

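apply_moves:
  deltas:
    - {"claw": -0.3, "delta_pos": [0, 0, 0], "yaw": 0}
    - {"claw": -0.3, "delta_pos": [0, 0, -0.5], "yaw": 0}
    - {"claw": -0.3, "delta_pos": [0.3, 0, -0.3], "yaw": 0}
    - {"claw": 1, "delta_pos": [0, 0, 0], "yaw": 0}
    - {"claw": 1, "delta_pos": [0, 0, 0], "yaw": 0}
    - {"claw": 1, "delta_pos": [0, 0, 0], "yaw": 0}
    - {"claw": 1, "delta_pos": [0, 0, 0], "yaw": 0}
  grip_force: 40

```text
clock: 13.15
eef_pos: [615.6, 49.7, 447.7]
tcp_rot: [-3.139, 0.001, 0.416]
contact_force: [-4.2, 4.7, 3.5]
opening: 0.174
grasp_force: 38.9
```

apply_moves:
  deltas:
    - {"claw": 1, "delta_pos": [-0.3, 0, 0.1], "yaw": 0}
    - {"claw": 1, "delta_pos": [-0.3, 0, 0.15], "yaw": 0}

```text
clock: 13.4
eef_pos: [610.9, 47.6, 445.3]
tcp_rot: [-3.14, -0.002, 0.416]
contact_force: [3.7, 7.7, -0.4]
opening: 0.176
grasp_force: 39.0
```

```bash
python3 -c "
from h import *
tool()"
```

```text
t 13.4 grasp panel XYZ [ -50.8 -202.8  290.3] TCP [610.9  47.6 445.3] toolx yaw 0.4159 tilt 0.18 F [ 3.7  7.7 -0.4] op 0.176 gf 38.964577317237854
```

apply_moves:
  deltas:
    - {"claw": 1, "delta_pos": [-0.3, -0.1, 0.15], "yaw": 0}
    - {"claw": 1, "delta_pos": [-0.3, 0, 0.2], "yaw": 0}
    - {"claw": 1, "delta_pos": [-0.3, 0, 0.25], "yaw": 0}

```text
clock: 13.78
eef_pos: [601.7, 43.9, 439.8]
tcp_rot: [-3.141, 0.0, 0.416]
contact_force: [-3.0, 1.1, 6.8]
opening: 0.172
grasp_force: 40.7
```

```bash
python3 -c "
from h import *
tool()"
```

```text
t 13.78 grasp panel XYZ [ -61.1 -202.7  284.8] TCP [601.7  43.9 439.8] toolx yaw 0.4156 tilt 0.03 F [-3.   1.1  6.8] op 0.172 gf 40.72830319404602
```

apply_moves:
  deltas:
    - {"claw": 1, "delta_pos": [-0.25, 0, 0.25], "yaw": 0}
    - {"claw": 1, "delta_pos": [-0.25, 0, 0.3], "yaw": 0}
    - {"claw": 1, "delta_pos": [-0.2, 0, 0.35], "yaw": 0}

```text
clock: 14.15
eef_pos: [594.4, 40.7, 430.7]
tcp_rot: [-3.141, 0.003, 0.416]
contact_force: [-10.1, -0.5, 11.3]
opening: 0.173
grasp_force: 40.2
```

```bash
python3 -c "
from h import *
tool()"
```

```text
t 14.15 grasp panel XYZ [ -69.5 -202.7  275.7] TCP [594.4  40.7 430.7] toolx yaw 0.416 tilt 0.18 F [-10.1  -0.5  11.3] op 0.173 gf 40.19937515258789
```

apply_moves:
  deltas:
    - {"claw": 1, "delta_pos": [-0.35, 0, 0.2], "yaw": 0}
    - {"claw": 1, "delta_pos": [-0.2, 0, 0.35], "yaw": 0}
    - {"claw": 1, "delta_pos": [-0.2, 0, 0.4], "yaw": 0}
    - {"claw": 1, "delta_pos": [-0.1, 0, 0.5], "yaw": 0}

```text
clock: 14.65
eef_pos: [583.8, 36.0, 414.7]
tcp_rot: [-3.14, 0.014, 0.416]
contact_force: [-27.1, -9.9, 13.6]
opening: 0.087
grasp_force: 34.9
```

```bash
python3 -c "
from h import *
tool()"
```

```text
t 14.65 grasp panel XYZ [ -82.8 -202.6  259.7] TCP [583.8  36.  414.7] toolx yaw 0.4159 tilt 0.8 F [-27.1  -9.9  13.6] op 0.087 gf 34.88444209098816
```

apply_moves:
  deltas:
    - {"claw": 1, "delta_pos": [-1.5, 0, -0.2], "yaw": 0}
    - {"claw": 1, "delta_pos": [-0.5, 0, -3], "yaw": 0}
    - {"claw": 1, "delta_pos": [0, 0, -3], "yaw": 0}
    - {"claw": 1, "delta_pos": [0, 0, 0], "yaw": 0}

```text
clock: 15.15
eef_pos: [569.9, 29.2, 480.0]
tcp_rot: [3.14, -0.004, 0.416]
contact_force: [-0.3, -0.3, 0.3]
opening: -0.002
grasp_force: 0.0
```

```bash
python3 -c "
from h import *
tool();ball((-66,-202,270));ball((-70,-202,260))"
```

```text
t 15.15 grasp panel XYZ [ -95.5 -203.7  325. ] TCP [569.9  29.2 480. ] toolx yaw 0.4155 tilt 0.25 F [-0.3 -0.3  0.3] op -0.002 gf 0.0
scene ball 69 [ -67.7 -201.6  264.8] 1.15
top few 0
scene ball 64 [ -67.7 -201.6  264.4] 0.84
top few 0
```

apply_moves:
  deltas:
    - {"claw": 1, "delta_pos": [2.5, -0.1, 0], "yaw": 0}
    - {"claw": 1, "delta_pos": [0, 0, 2], "yaw": 0}
    - {"claw": 1, "delta_pos": [0, 0, 1], "yaw": 0}
    - {"claw": 1, "delta_pos": [0, 0, 0.5], "yaw": 0}
    - {"claw": 1, "delta_pos": [0, 0, 0.4], "yaw": 0}
    - {"claw": 1, "delta_pos": [0, 0, 0.2], "yaw": 0}
    - {"claw": 1, "delta_pos": [0, 0, 0], "yaw": 0}

```text
clock: 16.23
eef_pos: [591.9, 40.4, 437.5]
tcp_rot: [3.141, -0.0, 0.416]
contact_force: [-2.2, -0.9, 4.2]
opening: 0.003
grasp_force: 2.0
```

```bash
python3 -c "
from h import *
tool();ball((-70,-202,258))"
```

```text
t 16.23 grasp panel XYZ [ -71.4 -202.1  282.5] TCP [591.9  40.4 437.5] toolx yaw 0.4157 tilt 0.03 F [-2.2 -0.9  4.2] op 0.003 gf 2.0414890721440315
scene ball 68 [ -70.3 -200.9  256.2] 1.6
top few 0
```

apply_moves:
  deltas:
    - {"claw": 1, "delta_pos": [0, 0, 0.2], "yaw": 0}
    - {"claw": 1, "delta_pos": [0, 0, 0], "yaw": 0}
    - {"claw": 1, "delta_pos": [0, 0, -2.5], "yaw": 0}
    - {"claw": -1, "delta_pos": [0, 3, -4], "yaw": 0}
    - {"claw": -1, "delta_pos": [0, 5, 0], "yaw": 0}
    - {"claw": -1, "delta_pos": [0.5, 5, 0], "yaw": 0}
    - {"claw": -1, "delta_pos": [0.6, 0.5, 0], "yaw": 0}
    - {"claw": -1, "delta_pos": [0, 0, 0], "yaw": 0}

```text
clock: 17.32
eef_pos: [656.8, -78.4, 499.2]
tcp_rot: [-3.141, 0.0, 0.415]
contact_force: [-0.2, 0.4, 1.1]
opening: 0.998
grasp_force: 0.0
```

```bash
python3 -c "
from h import *
tool();ball((-71,-202,257))"
```

```text
t 17.32 grasp panel XYZ [ -60.1 -336.9  344.2] TCP [656.8 -78.4 499.2] toolx yaw 0.4151 tilt 0.04 F [-0.2  0.4  1.1] op 0.998 gf 0.0
scene ball 69 [ -70.7 -200.9  255.4] 1.09
top ball 70 [ -70.2 -202.4  257. ] 0.84
```

apply_moves:
  deltas:
    - {"claw": -1, "delta_pos": [0.4, 0, 2], "yaw": 0}
    - {"claw": -1, "delta_pos": [0, 0, 3], "yaw": 0}
    - {"claw": -1, "delta_pos": [0, 0, 3], "yaw": 0}
    - {"claw": -1, "delta_pos": [0, 0, 2.6], "yaw": 0}
    - {"claw": -1, "delta_pos": [0, 0, 0.1], "yaw": 0}
    - {"claw": -0.2, "delta_pos": [0, 0, 0], "yaw": 0}
  grip_force: 40

```text
clock: 18.18
eef_pos: [660.4, -76.4, 393.0]
tcp_rot: [3.141, -0.0, 0.416]
contact_force: [0.8, -0.4, 0.5]
opening: 0.819
grasp_force: 0.0
```

```bash
python3 -c "
from h import *
tool()
f=r.grab_frame('scene');cv2.imwrite('pics/s5.png',cv2.resize(f['img'][80:230,230:360],None,fx=4,fy=4,interpolation=cv2.INTER_CUBIC))"
```

```text
t 18.18 grasp panel XYZ [ -55.9 -336.6  238. ] TCP [660.4 -76.4 393. ] toolx yaw 0.4164 tilt 0.02 F [ 0.8 -0.4  0.5] op 0.819 gf 0.0
```

View pics/s5.png

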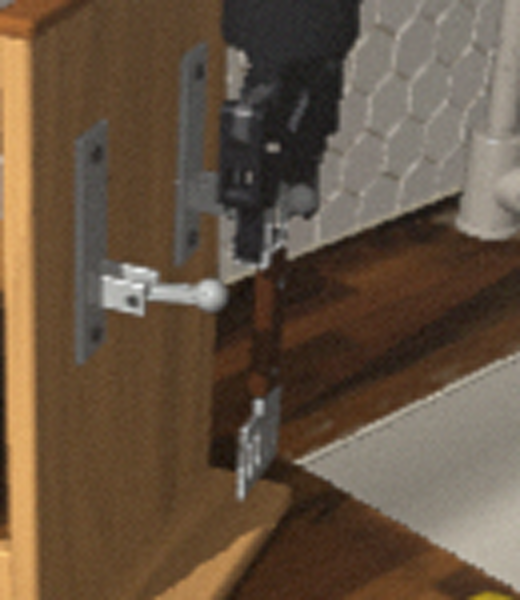

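The spare peg points out (ball at 210,295); the fingers straddle the turner's loop (265,240). I close on the loop.

apply_moves:
  deltas:
    - {"claw": 0.3, "delta_pos": [0, 0, 0.2], "yaw": 0}
    - {"claw": 1, "delta_pos": [0, 0, 0], "yaw": 0}
    - {"claw": 1, "delta_pos": [0, 0, 0], "yaw": 0}
    - {"claw": 1, "delta_pos": [0, 0, 0], "yaw": 0}
    - {"claw": 1, "delta_pos": [0, 0, 0], "yaw": 0}
  grip_force: 50

```text
clock: 18.85
eef_pos: [660.7, -77.0, 391.9]
tcp_rot: [3.14, -0.002, 0.416]
contact_force: [0.4, -0.1, 6.0]
opening: 0.467
grasp_force: 49.8
```

```bash
python3 -c "
from h import *
tool()"
```

```text
t 18.85 grasp panel XYZ [ -55.6 -337.5  236.9] TCP [660.7 -77.  391.9] toolx yaw 0.4157 tilt 0.14 F [ 0.4 -0.1  6. ] op 0.467 gf 49.77898992598057
```

apply_moves:
  deltas:
    - {"claw": 1, "delta_pos": [0, 0, -0.6], "yaw": 0}
    - {"claw": 1, "delta_pos": [0, 0, -0.6], "yaw": 0}
    - {"claw": 1, "delta_pos": [0, 0, -0.5], "yaw": 0}
    - {"claw": 1, "delta_pos": [0, 0, 0], "yaw": 0}

```text
clock: 19.35
eef_pos: [660.3, -76.9, 408.2]
tcp_rot: [3.141, -0.001, 0.416]
contact_force: [-0.4, 0.3, -1.3]
opening: 0.47
grasp_force: 50.4
```

```bash
cat >> h.py <<'E'
def turner(yc,x0=-200):
    for n in("scene","top"):
        Q=pf(pts(r.grab_frame(n)))
        q=Q[(abs(Q[...,1]-yc)<45)&(Q[...,0]>x0)&(Q[...,0]<-22)&(Q[...,2]>40)&(Q[...,2]<240)]
        print(n,"zmin",q[:,2].min().round(1))
        for z in range(80,240,20):
            s=q[abs(q[:,2]-z)<10]
            if len(s)>3: print(z,len(s),np.percentile(s[:,0],[3,50,97]).round(),"Y",s[:,1].min().round(),s[:,1].max().round())
E
python3 -c "
from h import *
tool();turner(-336)"
```

```text
t 19.35 grasp panel XYZ [ -56.1 -337.1  253.2] TCP [660.3 -76.9 408.2] toolx yaw 0.4158 tilt 0.04 F [-0.4  0.3 -1.3] op 0.47 gf 50.42131170630455
scene zmin 75.4
80 38 [-60. -59. -57.] Y -363.0 -304.0
100 62 [-60. -58. -56.] Y -367.0 -304.0
120 64 [-60. -59. -56.] Y -367.0 -301.0
140 30 [-64. -59. -52.] Y -353.0 -322.0
160 55 [-65. -61. -52.] Y -342.0 -321.0
180 58 [-64. -61. -53.] Y -345.0 -323.0
200 60 [-65. -60. -51.] Y -343.0 -322.0
220 57 [-64. -61. -53.] Y -345.0 -321.0
top zmin 81.3
```

apply_moves:
  deltas:
    - {"claw": 1, "delta_pos": [-1, 0, 0], "yaw": 0}
    - {"claw": 1, "delta_pos": [-1, 0, 0], "yaw": 0}
    - {"claw": 1, "delta_pos": [-1, 0, 0], "yaw": 0}
    - {"claw": 1, "delta_pos": [-1, 0, 0], "yaw": 0}
    - {"claw": 1, "delta_pos": [-1, 0, 0], "yaw": 0}
    - {"claw": 1, "delta_pos": [-0.3, 0, 0], "yaw": 0}
    - {"claw": 1, "delta_pos": [0, 0, -0.5], "yaw": 0}
    - {"claw": 1, "delta_pos": [0, 0, 0], "yaw": 0}

```text
clock: 20.45
eef_pos: [612.2, -98.3, 413.4]
tcp_rot: [3.141, -0.001, 0.416]
contact_force: [-0.2, 0.1, -1.3]
opening: 0.468
grasp_force: 50.5
```

```bash
python3 -c "
from h import *
tool();turner(-336)
ball((-71,-335.5,256))"
```

```text
t 20.45 grasp panel XYZ [-108.7 -337.2  258.4] TCP [612.2 -98.3 413.4] toolx yaw 0.4159 tilt 0.08 F [-0.2  0.1 -1.3] op 0.468 gf 50.4714947193861
scene zmin 83.9
80 20 [-112. -111. -110.] Y -364.0 -306.0
100 60 [-112. -111. -108.] Y -362.0 -305.0
120 47 [-112. -111. -109.] Y -365.0 -306.0
140 36 [-113. -111. -107.] Y -361.0 -304.0
160 55 [-117. -113. -105.] Y -345.0 -321.0
180 57 [-117. -113. -104.] Y -346.0 -319.0
200 60 [-117. -113. -103.] Y -342.0 -322.0
220 62 [-117. -113. -105.] Y -344.0 -322.0
top zmin 83.4
scene ball 58 [ -70.5 -335.2  255.1] 1.25
top ball 63 [ -69.7 -336.7  256.4] 0.99
```

apply_moves:
  deltas:
    - {"claw": 1, "delta_pos": [0, -2, 0], "yaw": 0}
    - {"claw": 1, "delta_pos": [0, -3, 0], "yaw": 0}
    - {"claw": 1, "delta_pos": [0, -3, 0], "yaw": 0}
    - {"claw": 1, "delta_pos": [0, -3, 0], "yaw": 0}
    - {"claw": 1, "delta_pos": [0, -2.3, 0.2], "yaw": 0}
    - {"claw": 1, "delta_pos": [0, 0, 0.2], "yaw": 0}
    - {"claw": 1, "delta_pos": [0, 0, 0], "yaw": 0}
    - {"claw": 1, "delta_pos": [0, 0, 0], "yaw": 0}

```text
clock: 21.65
eef_pos: [558.3, 22.8, 408.7]
tcp_rot: [3.141, -0.0, 0.415]
contact_force: [-0.4, 0.2, -1.2]
opening: 0.465
grasp_force: 50.7
```

```bash
python3 -c "
from h import *
tool();turner(-202)
ball((-71,-202,256))"
```

```text
t 21.65 grasp panel XYZ [-109.3 -204.6  253.7] TCP [558.3  22.8 408.7] toolx yaw 0.4152 tilt 0.01 F [-0.4  0.2 -1.2] op 0.465 gf 50.70909574627876
scene zmin 77.1
80 49 [-112. -112. -110.] Y -236.0 -172.0
100 76 [-196. -111. -109.] Y -234.0 -158.0
120 74 [-113. -111. -109.] Y -234.0 -172.0
140 31 [-117. -113. -107.] Y -209.0 -190.0
160 66 [-118. -114. -106.] Y -214.0 -189.0
180 72 [-118. -113. -104.] Y -211.0 -189.0
200 66 [-117. -114. -106.] Y -214.0 -189.0
220 73 [-117. -114. -104.] Y -211.0 -190.0
top zmin 56.7
100 13 [-200. -195. -187.] Y -164.0 -157.0
scene ball 70 [ -70.6 -201.2  255.6] 1.25
top few 0
```

apply_moves:
  deltas:
    - {"claw": 1, "delta_pos": [1, -0.1, 0], "yaw": 0}
    - {"claw": 1, "delta_pos": [1, 0, 0], "yaw": 0}
    - {"claw": 1, "delta_pos": [1, 0, 0], "yaw": 0}
    - {"claw": 1, "delta_pos": [1, 0, 0], "yaw": 0}
    - {"claw": 1, "delta_pos": [1.2, 0, 0], "yaw": 0}
    - {"claw": 1, "delta_pos": [0, 0, 0], "yaw": 0}

```text
clock: 22.6
eef_pos: [606.0, 45.7, 408.5]
tcp_rot: [3.142, -0.0, 0.416]
contact_force: [-0.4, 0.7, -2.2]
opening: 0.471
grasp_force: 50.7
```

```bash
python3 -c "
from h import *
tool();turner(-202)"
```

```text
t 22.6 grasp panel XYZ [ -56.4 -202.9  253.5] TCP [606.   45.7 408.5] toolx yaw 0.4162 tilt 0.01 F [-0.4  0.7 -2.2] op 0.471 gf 50.71803845465183
scene zmin 76.6
80 50 [-60. -59. -57.] Y -231.0 -170.0
100 78 [-196.  -59.  -56.] Y -235.0 -157.0
120 82 [-60. -59. -57.] Y -233.0 -170.0
140 35 [-65. -60. -53.] Y -225.0 -189.0
160 71 [-65. -62. -53.] Y -210.0 -187.0
180 71 [-65. -62. -52.] Y -209.0 -187.0
200 73 [-65. -61. -51.] Y -214.0 -188.0
220 70 [-65. -63. -53.] Y -211.0 -189.0
top zmin 43.0
100 13 [-199. -195. -187.] Y -164.0 -157.0
```

Inserted, upright. Lower about 15 mm and let go.

apply_moves:
  deltas:
    - {"claw": 1, "delta_pos": [0, 0, 0.5], "yaw": 0}
    - {"claw": 1, "delta_pos": [0, 0, 0.5], "yaw": 0}
    - {"claw": 1, "delta_pos": [0, 0, 0.4], "yaw": 0}
    - {"claw": 1, "delta_pos": [0, 0, 0.1], "yaw": 0}
    - {"claw": 1, "delta_pos": [0, 0, 0], "yaw": 0}

```text
clock: 23.32
eef_pos: [605.2, 45.2, 393.7]
tcp_rot: [-3.142, 0.0, 0.416]
contact_force: [0.1, 0.1, -1.9]
opening: 0.466
grasp_force: 50.7
```

```bash
python3 -c "
from h import *
tool()"
```

```text
t 23.32 grasp panel XYZ [ -57.3 -203.   238.7] TCP [605.2  45.2 393.7] toolx yaw 0.4158 tilt 0.0 F [ 0.1  0.1 -1.9] op 0.466 gf 50.71644723415375
```

apply_moves:
  deltas:
    - {"claw": 1, "delta_pos": [0, 0, 0.2], "yaw": 0}
    - {"claw": 0.2, "delta_pos": [0, 0, 0], "yaw": 0}
    - {"claw": -0.3, "delta_pos": [0, 0, 0], "yaw": 0}
    - {"claw": -1, "delta_pos": [0, 0, 0], "yaw": 0}
    - {"claw": -1, "delta_pos": [0, 0, 0], "yaw": 0}
    - {"claw": -1, "delta_pos": [0, 0, 0], "yaw": 0}
    - {"claw": -1, "delta_pos": [0, 0, 0], "yaw": 0}
    - {"claw": -1, "delta_pos": [0, 0, 0], "yaw": 0}

```text
clock: 24.32
eef_pos: [605.2, 45.2, 391.7]
tcp_rot: [3.142, -0.0, 0.416]
contact_force: [-0.1, -0.4, 0.5]
opening: 0.999
grasp_force: 0.0
```

apply_moves:
  deltas:
    - {"claw": -1, "delta_pos": [0, 0, -2], "yaw": 0}
    - {"claw": -1, "delta_pos": [0, 0, -4], "yaw": 0}
    - {"claw": -1, "delta_pos": [0, 0, -4], "yaw": 0}
    - {"claw": -1, "delta_pos": [-1.5, 2, 0], "yaw": 0}
    - {"claw": -1, "delta_pos": [-1.5, 5, 0], "yaw": 0}
    - {"claw": -1, "delta_pos": [-1.0, 5, 0], "yaw": 0}
    - {"claw": -1, "delta_pos": [-1, 1.4, 0], "yaw": 0}
    - {"claw": -1, "delta_pos": [0, 0, 0], "yaw": 0}

```text
clock: 25.32
eef_pos: [613.2, -98.2, 491.5]
tcp_rot: [-3.141, 0.0, 0.414]
contact_force: [0.4, 0.3, -0.1]
opening: 0.998
grasp_force: 0.0
```

```bash
python3 -c "
from h import *
tool();turner(-202);ball((-71,-202,257));ball((-71,-335.5,256))
f=r.grab_frame('scene');cv2.imwrite('pics/s6.png',cv2.resize(f['img'][80:230,210:360],None,fx=4,fy=4,interpolation=cv2.INTER_CUBIC))"
```

```text
t 25.32 grasp panel XYZ [-108.  -337.4  336.5] TCP [613.2 -98.2 491.5] toolx yaw 0.4139 tilt 0.04 F [ 0.4  0.3 -0.1] op 0.998 gf 0.0
scene zmin 61.0
80 73 [-61. -59. -57.] Y -231.0 -169.0
100 72 [-196.  -60.  -58.] Y -232.0 -157.0
120 45 [-64. -59. -57.] Y -232.0 -169.0
140 70 [-66. -63. -53.] Y -210.0 -188.0
160 63 [-65. -62. -53.] Y -209.0 -186.0
180 75 [-66. -62. -52.] Y -207.0 -187.0
200 66 [-66. -63. -54.] Y -210.0 -188.0
220 78 [-65. -60. -54.] Y -219.0 -183.0
top zmin 42.7
80 14 [-195.  -60.  -59.] Y -231.0 -157.0
100 16 [-199. -193.  -58.] Y -188.0 -157.0
120 17 [-59. -58. -57.] Y -232.0 -172.0
140 4 [-64. -64. -60.] Y -199.0 -190.0
160 4 [-64. -63. -60.] Y -196.0 -190.0
200 4 [-64. -63. -61.] Y -195.0 -191.0
220 19 [-63. -60. -54.] Y -218.0 -191.0
scene ball 72 [ -70.3 -201.7  255.5] 1.28
top ball 68 [ -70.1 -202.8  257.1] 0.89
scene ball 59 [ -70.2 -334.9  255.4] 1.29
top ball 65 [ -70.  -337.   256.4] 0.89
```

View pics/s6.png

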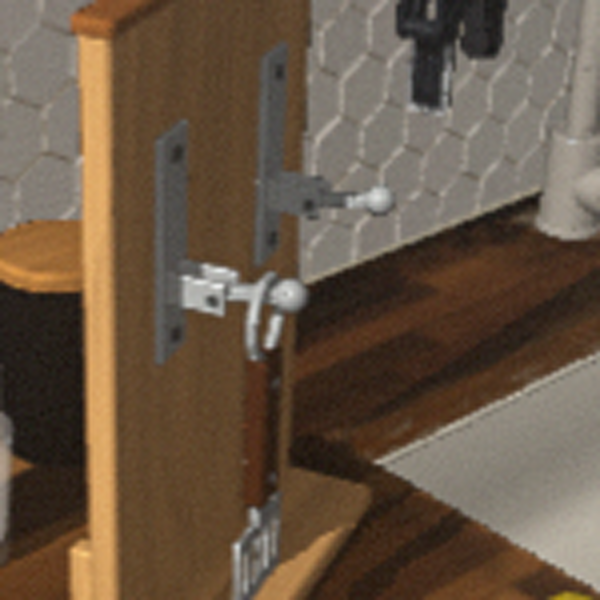

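The turner hangs on the spare peg by its loop (262,310); the emptied peg's ball is at (378,200). Now pinch that ball.

apply_moves:
  deltas:
    - {"claw": -1, "delta_pos": [0, 0, 3], "yaw": 0}
    - {"claw": -1, "delta_pos": [0, 0, 3], "yaw": 0}
    - {"claw": -1, "delta_pos": [0, 0, 1.4], "yaw": 0}
    - {"claw": -1, "delta_pos": [2, 0, 0], "yaw": 0}
    - {"claw": -1, "delta_pos": [2, 0, 0], "yaw": 0}
    - {"claw": 0.3, "delta_pos": [0, 0, 0], "yaw": 0}
    - {"claw": 1, "delta_pos": [0, 0, 0], "yaw": 0}
    - {"claw": 1, "delta_pos": [0, 0, 0], "yaw": 0}
  grip_force: 40

```text
clock: 26.68
eef_pos: [649.7, -81.6, 417.9]
tcp_rot: [3.142, 0.0, 0.416]
contact_force: [-1.2, -0.5, 0.7]
opening: 0.377
grasp_force: 0.0
```

apply_moves:
  deltas:
    - {"claw": 1, "delta_pos": [0, 0, 0], "yaw": 0}
    - {"claw": 1, "delta_pos": [0, 0, 0], "yaw": 0}
    - {"claw": 1, "delta_pos": [0.1, 0, -0.35], "yaw": 0}
    - {"claw": 1, "delta_pos": [0.1, 0, -0.4], "yaw": 0}
    - {"claw": 1, "delta_pos": [0.15, 0, -0.35], "yaw": 0}

```text
clock: 27.3
eef_pos: [653.5, -79.5, 428.1]
tcp_rot: [-3.14, -0.0, 0.416]
contact_force: [4.1, 7.0, -7.1]
opening: 0.174
grasp_force: 39.0
```

```bash
python3 -c "
from h import *
tool()"
```

```text
t 27.3 grasp panel XYZ [ -63.4 -336.5  273.1] TCP [653.5 -79.5 428.1] toolx yaw 0.4157 tilt 0.07 F [ 4.1  7.  -7.1] op 0.174 gf 39.04159069061279
```

apply_moves:
  deltas:
    - {"claw": 1, "delta_pos": [0.15, -0.1, -0.35], "yaw": 0}
    - {"claw": 1, "delta_pos": [0.2, 0, -0.35], "yaw": 0}
    - {"claw": 1, "delta_pos": [0.25, 0, -0.3], "yaw": 0}
    - {"claw": 1, "delta_pos": [0.3, 0, -0.3], "yaw": 0}

```text
clock: 27.8
eef_pos: [662.2, -75.2, 441.6]
tcp_rot: [3.141, -0.003, 0.416]
contact_force: [10.7, 3.2, -13.6]
opening: 0.17
grasp_force: 39.1
```

```bash
python3 -c "
from h import *
tool()"
```

```text
t 27.8 grasp panel XYZ [ -53.4 -336.3  286.6] TCP [662.2 -75.2 441.6] toolx yaw 0.4157 tilt 0.16 F [ 10.7   3.2 -13.6] op 0.17 gf 39.14575695991516
```

apply_moves:
  deltas:
    - {"claw": 1, "delta_pos": [0.3, 0, 0.0], "yaw": 0}
    - {"claw": 1, "delta_pos": [0.35, 0, -0.1], "yaw": 0}

```text
clock: 28.05
eef_pos: [668.4, -72.5, 442.8]
tcp_rot: [3.141, -0.005, 0.415]
contact_force: [13.6, 9.8, -16.3]
opening: 0.095
grasp_force: 50.2
```

```bash
python3 -c "
from h import *
tool()"
```

```text
t 28.05 grasp panel XYZ [ -46.3 -336.4  287.8] TCP [668.4 -72.5 442.8] toolx yaw 0.4153 tilt 0.27 F [ 13.6   9.8 -16.3] op 0.095 gf 50.23380070924759
```

apply_moves:
  deltas:
    - {"claw": -0.3, "delta_pos": [0, 0, 0], "yaw": 0}
    - {"claw": -0.3, "delta_pos": [0, 0, -0.5], "yaw": 0}
    - {"claw": -0.3, "delta_pos": [-3, 0, -2], "yaw": 0}
    - {"claw": 1, "delta_pos": [-5, 0, 0], "yaw": 0}
    - {"claw": 1, "delta_pos": [0, 0, 0], "yaw": 0}
    - {"claw": 1, "delta_pos": [0, 0, 0], "yaw": 0}

```text
clock: 28.8
eef_pos: [594.2, -105.3, 468.7]
tcp_rot: [3.141, -0.002, 0.415]
contact_force: [0.2, 0.4, 0.6]
opening: 0.016
grasp_force: 0.0
```

```bash
python3 -c "
from h import *
tool();ball((-60,-335.5,276));ball((-54,-335.5,283))"
```

```text
t 28.8 grasp panel XYZ [-127.9 -336.5  313.7] TCP [ 594.2 -105.3  468.7] toolx yaw 0.4152 tilt 0.11 F [0.2 0.4 0.6] op 0.016 gf 0.0
scene ball 56 [ -62.6 -335.1  272.6] 1.04
top ball 73 [ -61.8 -336.6  274. ] 1.22
scene ball 16 [ -56.2 -327.5  283.2] 1.57
top ball 53 [ -61.6 -336.8  274.4] 0.99
```

apply_moves:
  deltas:
    - {"claw": 1, "delta_pos": [0, 0, 2], "yaw": 0}
    - {"claw": 1, "delta_pos": [2, 0, 1.4], "yaw": 0}
    - {"claw": 1, "delta_pos": [2.4, 0, 0], "yaw": 0}
    - {"claw": 1, "delta_pos": [0.5, 0, -0.5], "yaw": 0}
    - {"claw": 1, "delta_pos": [0.5, 0, -0.5], "yaw": 0}
    - {"claw": 1, "delta_pos": [0.5, 0, -0.4], "yaw": 0}
    - {"claw": 1, "delta_pos": [0.5, 0, -0.3], "yaw": 0}

```text
clock: 29.88
eef_pos: [652.4, -79.3, 451.5]
tcp_rot: [3.142, -0.0, 0.416]
contact_force: [-2.1, -0.9, 1.0]
opening: -0.002
grasp_force: 1.2
```

```bash
python3 -c "
from h import *
tool();ball((-54,-335.5,283))"
```

```text
t 29.88 grasp panel XYZ [ -64.4 -336.   296.5] TCP [652.4 -79.3 451.5] toolx yaw 0.4156 tilt 0.01 F [-2.1 -0.9  1. ] op -0.002 gf 1.228296272456646
scene ball 45 [ -51.  -334.   283.5] 1.88
top few 1
```

apply_moves:
  deltas:
    - {"claw": 1, "delta_pos": [0.5, 0, -0.1], "yaw": 0}
    - {"claw": 1, "delta_pos": [0.5, 0, 0], "yaw": 0}
    - {"claw": 1, "delta_pos": [0.4, 0, 0], "yaw": 0}
    - {"claw": 1, "delta_pos": [0.2, 0, 0], "yaw": 0}
    - {"claw": 1, "delta_pos": [0, 0, 0], "yaw": 0}

```text
clock: 30.6
eef_pos: [666.6, -73.1, 451.5]
tcp_rot: [-3.141, 0.003, 0.416]
contact_force: [-6.1, -2.6, 4.2]
opening: -0.004
grasp_force: 3.7
```

```bash
python3 -c "
from h import *
tool();ball((-36,-335.5,289))"
```

```text
t 30.6 grasp panel XYZ [ -49.4 -336.1  296.5] TCP [666.6 -73.1 451.5] toolx yaw 0.4158 tilt 0.17 F [-6.1 -2.6  4.2] op -0.004 gf 3.6638573929667473
scene ball 56 [ -32.5 -334.7  287.8] 1.11
top few 0
```

apply_moves:
  deltas:
    - {"claw": 1, "delta_pos": [-1, 0, 0], "yaw": 0}
    - {"claw": 1, "delta_pos": [-3, 0, 0], "yaw": 0}
    - {"claw": 1, "delta_pos": [-5, 0, -2], "yaw": 0}
    - {"claw": 1, "delta_pos": [-5, 0, -2], "yaw": 0}
    - {"claw": 1, "delta_pos": [-4, 0, 0], "yaw": 0}
    - {"claw": 1, "delta_pos": [0, 0, 0], "yaw": 0}
    - {"claw": 1, "delta_pos": [0, 0, 0], "yaw": 0}

```text
clock: 31.58
eef_pos: [502.9, -145.4, 491.9]
tcp_rot: [3.141, -0.001, 0.415]
contact_force: [-0.3, -0.1, 1.5]
opening: -0.0
grasp_force: 0.0
```

```bash
python3 -c "
from h import *
tool();ball((-33,-335.5,289));ball((-71,-202,257));turner(-202,-90)
f=r.grab_frame('scene');cv2.imwrite('pics/s7.png',cv2.resize(f['img'],(640,480)))"
```

```text
t 31.57 grasp panel XYZ [-227.7 -336.2  336.9] TCP [ 502.9 -145.4  491.9] toolx yaw 0.4154 tilt 0.07 F [-0.3 -0.1  1.5] op -0.0 gf 0.0
scene ball 58 [ -32.  -335.3  287.5] 0.99
top ball 60 [ -31.  -336.9  289.7] 0.6
scene ball 73 [ -70.1 -201.4  255.7] 1.18
top ball 68 [ -70.  -202.2  257. ] 0.95
scene zmin 60.8
80 74 [-61. -60. -57.] Y -228.0 -168.0
100 71 [-61. -59. -57.] Y -233.0 -169.0
120 45 [-64. -60. -56.] Y -232.0 -171.0
140 66 [-66. -63. -54.] Y -210.0 -187.0
160 68 [-65. -63. -53.] Y -208.0 -186.0
180 71 [-65. -62. -52.] Y -207.0 -187.0
200 74 [-65. -63. -54.] Y -210.0 -187.0
220 77 [-65. -60. -54.] Y -218.0 -182.0
top zmin 63.3
80 8 [-60. -59. -59.] Y -231.0 -172.0
100 4 [-59. -59. -59.] Y -228.0 -175.0
120 17 [-59. -58. -57.] Y -232.0 -172.0
140 4 [-65. -64. -60.] Y -199.0 -190.0
160 4 [-64. -63. -59.] Y -196.0 -190.0
220 20 [-63. -60. -55.] Y -218.0 -189.0
```

View pics/s7.png

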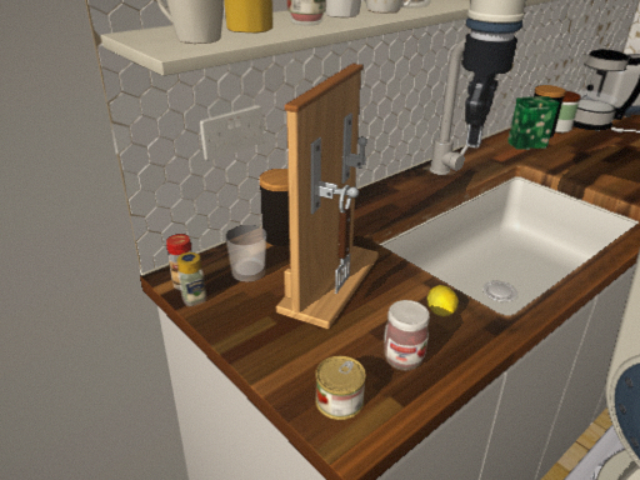

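The turner hangs on the unfolded spare peg (348,195), the other peg is upright (360,150), and the gripper is clear. The jar, lemon and tin are in place.

```bash
python3 -c "
from h import *
print(r.sign_off())"
```

```text
the job is handed in; nothing more can be done
None
```

I handed the job in at about 32 s: the turner hangs by its loop on the unfolded spare hook, the emptied hook is folded flat, the gripper is clear of everything, and the jar, lemon and tin looked undisturbed in the last picture; the sign-off gave no verdict.

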